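Load the fuller granule canister on the dosing machine

TASK

Of the two matching white canisters with green lids one is full and the other nearly used up. Lift each in turn to feel which is the heavier: couple that one to the dosing machine, turning it gently under light pressure in the seat until it drops over the brass drive cross and sits fully down, without forcing it, and stand the lighter one upright in the blue refill tray. Do not disturb the other things on the counter.

Things in the scene. Friction and masses are not known exactly. Their poses are not given: they have to be found in the camera images.
- tin_p_mid (a point): centre, half-way up, of one of the two matching closed canisters: upright cylinder 60 mm in diameter, 92 mm high, white with a green band and green lid; its foot is 46 mm below this point, z points up out of the lid. Which canister is heavier changes from start to start and cannot be seen; they weigh 0.2 to 0.6 kg and differ by at least 0.13 kg
- tin_q_mid (a point): centre, half-way up, of the other matching canister; same shape, size and axes
- tin_p_foot (a point): centre of the underside of the first canister. Its lowest 9 mm are four black feet, 12 mm square, which leave between them a cross-shaped recess 9 mm deep; the recess's two slots, 17 mm wide, run along this point's x and y axes, so the pattern repeats every quarter turn
- tin_q_foot (a point): centre of the underside of the other canister; same feet, recess and axes
- doser: white bench dosing machine, 240 (x) by 190 (y) mm, fixed to the counter; origin under its centre, its front looks along its -x. The rear 83 mm (+x side) is a drive housing 160 mm high with the display; in front of it is a deck 100 mm above the counter that carries the drive seat, with a spout and a small white cup below the deck
- seat (a point): centre of the drive seat's floor, on the deck 100 mm above the counter, 45 mm in front of the machine's centre, 82 mm in front of the rear housing. Here lies the brass drive cross: two bars 12 mm wide, 52 mm long, 8 mm high, crossing at right angles. It stops at a different angle each time (not measured, not that of this point's axes); its gear keeps it from turning under light rubbing
- collar (a point): centre of the mouth of the fixed aluminium collar round the seat, 14 mm above the seat floor; inside diameter 64 mm, 71 at the flared mouth, 79 outside. A canister whose recess is over 0.12 rad off the cross rides on it, 8 mm too high; within that it can drop to the seat floor, its centre 46 mm above it. A push or knock of over 40 N spoils the drive: meet it at 15 mm/s or slower
- tray_in (a point): centre of the inner floor (4 mm above the counter) of the blue refill tray, which is fixed: 160 (x) by 220 (y) mm outside, walls 4 mm thick and 22 mm high. A small amber bottle (36 mm diameter, 60 mm high) stands in its corner at about x +45, y -75 mm; the middle is free
- amber: small amber bottle with a white cap in a corner of the tray, 36 mm diameter, 60 mm high, origin under its centre; not to be disturbed
- dose_cup: white cup under the machine's spout, below the deck, 52 mm diameter, 40 mm high, origin under its centre; not to be disturbed
- mortar: brass mortar, 94 mm diameter, 80 mm high, origin under its centre; not to be disturbed
- jar: small white ceramic jar with a blue lid, 48 mm diameter, 55 mm high, on the robot's side of the counter; origin under its centre; not to be disturbed
- scoop: steel spoon with a wooden handle, about 200 mm long, lying on the counter, origin mid-length underneath; not to be disturbed
- weight: brass paperweight bar, 26 by 130 mm, 18 mm high, lying between the canisters and the robot; origin under its centre; not to be disturbed
- pouches: cardboard box of paper pouches, 90 by 140 mm, 53 mm high, origin under its centre; not to be disturbed
Not all that is in view belongs to the job. Leave any red look-alike of the part that bears tin_p_mid alone. Leave any pink look-alike of the part that bears tin_q_mid alone.

How it is judged (in metres and radians):
At the end, for the whole second after the job is handed in: The heavier canister rests at the bottom of the drive seat over the cross (within 2.5 mm of fully down, 4 mm of centre, upright to 0.06 rad, over 3.5 N on the machine: only the heavier weighs that); the lighter stands upright (0.08 rad) inside the blue tray; both released, at rest (((z of tin_p_mid in the frame of seat below 0.0485 m and horizontal distance between tin_p_mid and seat below 0.004 m and angle between tin_p_mid's own z axis and vertical below 0.06 rad and linear speed of each of tin_p, tin_q below 0.02 m/s and contact force between tin_p and doser above 3.5 N and x of tin_q_mid in the frame of tray_in between -0.05 and 0.05 m and y of tin_q_mid in the frame of tray_in between -0.08 and 0.08 m and z of tin_q_mid in the frame of tray_in below 0.05 m and angle between tin_q_mid's own z axis and vertical below 0.08 rad) or (z of tin_q_mid in the frame of seat below 0.0485 m and horizontal distance between tin_q_mid and seat below 0.004 m and angle between tin_q_mid's own z axis and vertical below 0.06 rad and linear speed of each of tin_q, tin_p below 0.02 m/s and contact force between tin_q and doser above 3.5 N and x of tin_p_mid in the frame of tray_in between -0.05 and 0.05 m and y of tin_p_mid in the frame of tray_in between -0.08 and 0.08 m and z of tin_p_mid in the frame of tray_in below 0.05 m and angle between tin_p_mid's own z axis and vertical below 0.08 rad))); the robot touches nothing.
It fails at once if a canister is forced on the machine (more than 40 N) (contact force between any of tin_q, tin_p and doser above 40 N).
It fails at once if a canister is tipped over (more than 0.6 rad) (angle between any of tin_p_mid, tin_q_mid's own z axis and vertical above 0.6 rad).
It fails at once if another thing on the counter is moved more than 25 mm (distance of any of amber, dose_cup, mortar, jar, scoop, weight, pouches from where it was at the start of the episode above 0.025 m).
It also fails if it takes over 72 s, if anything falls off the work surface, if the arm or the gripper's body presses on something with over 40 N, if the wrist force passes 120 N, or if a joint passes its speed limit or range.

ROBOT

A 7-joint arm with a two-finger parallel gripper is mounted at the origin on the work surface. World frame = base frame: x ahead of the robot, y to its left, z up, the work surface at z = 0. Lengths are in m, angles in degrees, forces in N, time in s.
With the tool pointing down it reaches from about 0.4 to 0.85 m from the base axis. Payload 4.5 kg.
Tool frame: the origin (TCP) lies midway between the tips of the shut fingers; the grasp point (between the pads) lies 19 mm behind it; z points along the fingers, y is the line along which they close (so a half turn about z gives the same grasp; the last joint's range is limited). The gripper opens to 88 mm and grips with 3 to 60 N. Pads are 18 mm wide; open, the fingers measure 123 mm over their backs; the gripper's body (75 mm by 187 mm) begins 45 mm behind the grasp point.
Start: joints at [-66.818, 39.483, -11.15, 89.685, 9.013, 51.709, -12.324], TCP at [0.226, 0.583, 0.211] pointing down, gripper open.
Joint ranges: [-172.22, 172.22], [-26.19, 119.32], [-84.43, 86.54], [7.71, 146.69], [-57.33, 237.33], [2.42, 119.75], [-152.13, 152.13]. Speed limits (degrees/s): [147.25, 147.25, 180, 180, 180, 180, 180].

INTERFACE

Orientations are given as a 3x3 rotation matrix whose columns are the frame's x, y, z axes.
In Python, from rig import observe, get_image, camera_params, hand_in gives the robot as it stands.
- The arm moves only by the tool drive_tool, never from a script. Its argument "targets" is a list that holds one entry, the list of rows, each a list of 5 numbers: the gripper's target within -1 to 1 (fully open at 1, half-way at 0, shut at -1), then the shift along the tool's x, y, z in m, then the turn about the tool's z in rad. A call has exactly 5 rows; each row shifts and turns the commanded pose from where the row before left it, along the tool's axes as they then stand; what a row does not reach is not made up. A row lasts 1/12 s, in which the tool goes at most 41.7 mm and 7.16 degrees, less where a joint would pass 70% of its speed; a pose out of reach is approached as far as the arm can. A call is refused whole if a number of a shift passes 0.0417 or a number of a turn 0.125, either way. A call with a gripper value outside its range is refused whole. The fingers move at their own pace and stop on an object; the grip force is fixed at half the most. Time passes only in rows, so rows that do not move let the fingers close, or fill a call up. It gives the time, the measured TCP pose, the force, the opening and the grip force at its end, in the units of the state.
- observe(): the state, without advancing time (a new reading comes with each control period).
- get_image(name): name is "scene" or "top" or "wrist"; returns (picture, depth): 384x512x3 uint8, red, green, blue; 384x512 float32, m along the optical axis (not along the pixel's ray), 0 where there is no reading.
- camera_params(name): a dict with "fov_y" (degrees; the focal length in pixels is half the picture's height over the tangent of half this angle, whatever the lens; pixels are square), "cx", "cy" (the principal point, pixels), "R" (3x3) and "t" (3): a world point X has camera coordinates R X + t. Camera axes: x right, y down, z forward; pixel columns grow to the right and rows downward; lengths in m; the calibration is good to about 2 mm. The wrist camera is an equidistant fisheye: a pixel r from the principal point sees the ray r / f radians off the axis. A picture is of the moment at which its call begins: read the wrist's pose just before it. camera_params takes no time and is no camera call; for the wrist camera it gives the pose at the moment of the call.
- hand_in(): hands the job in; it is judged then, once.
The state is a dict: "time": time; "joint_pos": joint angles; "qd": joint speeds; "effort": joint torques, N m; "tool_pos": TCP position; "orientation": TCP orientation; "ft_force": force on the tool from outside, world axes, zero at the start; "ft_torque": the same for the moment, N m; "width": opening from 0.0 (shut) to 1.0 (fully open); "grip_force": force on a finger pad.
Only numpy, scipy, OpenCV 4.12 (cv2) and the standard library are available. Lean on these libraries where they do the work, as an engineer would, in place of code of your own. Each camera call takes 0.05 s, during which the arm holds its last target. There are 200 camera calls.

## Working session

There is one attempt and no reset: what is moved stays moved. The work goes in short steps, Python scripts to look and compute and a tool call to move; the robot and the scene stay as the last step left them, time stands still between calls to the robot, and variables do not carry over. Pictures are saved under pics/ and viewed, at most 10 in all, crops included, and the job is handed in when it is done.

Besides the shell and the picture viewer there is one more tool, called after "Request:" by a JSON object that holds its "name" and its "arguments". drive_tool: Moves the arm, as the interface text tells. Its arguments: {"type":"object","properties":{"targets":{"type":"array"}},"required":["targets"]}

```bash
mkdir -p pics; ls; python3 - <<'E'
from rig import *
import cv2,numpy as np
o=observe();print({k:np.round(v,3).tolist() for k,v in o.items()})
for n in("scene","top"):
    p,d=get_image(n);np.savez(f"pics/{n}0.npz",p=p,d=d);c=camera_params(n)
    print(n,c)
    np.savez(f"pics/{n}c.npz",**c)
    cv2.imwrite(f"pics/{n}0.png",cv2.resize(p[:,:,::-1],(800,600)))
E
```

```text
pics
{'time': 0.0, 'joint_pos': [-66.817, 39.532, -11.145, 89.745, 9.015, 51.71, -12.324], 'qd': [-0.024, 0.042, 0.005, -0.035, -0.068, 0.045, 0.069], 'effort': [-0.001, -52.756, -1.267, -15.343, -0.053, 0.006, 0.0], 'tool_pos': [0.226, 0.582, 0.21], 'orientation': [[-0.932, 0.362, -0.001], [0.362, 0.932, -0.002], [-0.0, -0.002, -1.0]], 'ft_force': [0.541, 0.389, -0.082], 'ft_torque': [0.053, -0.038, 0.026], 'grip_force': 0.0, 'width': 1.0}
scene {'fov_y': 47.57885495019465, 'cx': 249.43033203290875, 'cy': 183.26133656900595, 'R': array([[ 0.84316567,  0.53750236, -0.01276181],
       [ 0.34475974, -0.55872462, -0.75429936],
       [-0.41256803,  0.63159956, -0.65640659]]), 't': array([-0.42968955, -0.08424645,  1.52017356])}
top {'fov_y': 56.165388982375234, 'cx': 249.5214645780577, 'cy': 190.46692155000162, 'R': array([[ 0.08620042, -0.99627723, -0.00108404],
       [-0.96857114, -0.08354829, -0.23428537],
       [ 0.23332261,  0.02124547, -0.97216727]]), 't': array([-0.02332168,  0.51587623,  1.28824255])}
```

View pics/scene0.png

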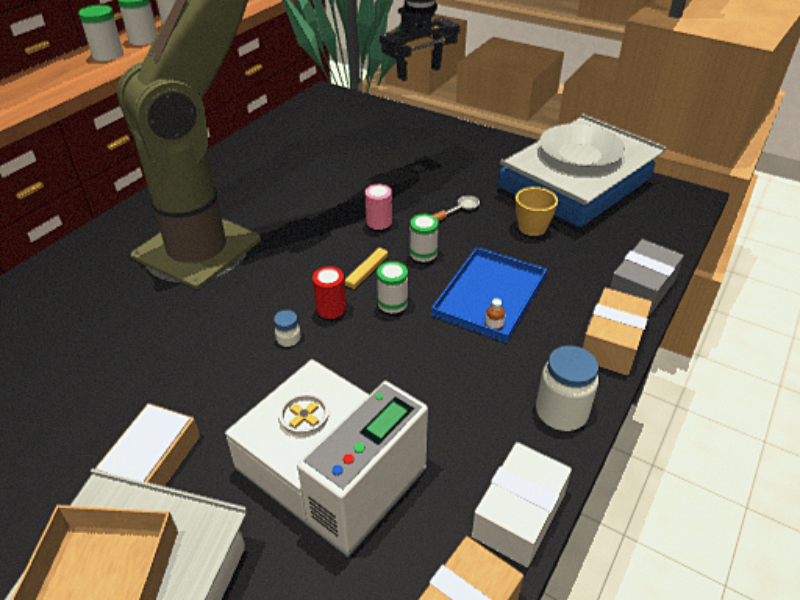

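View pics/top0.png

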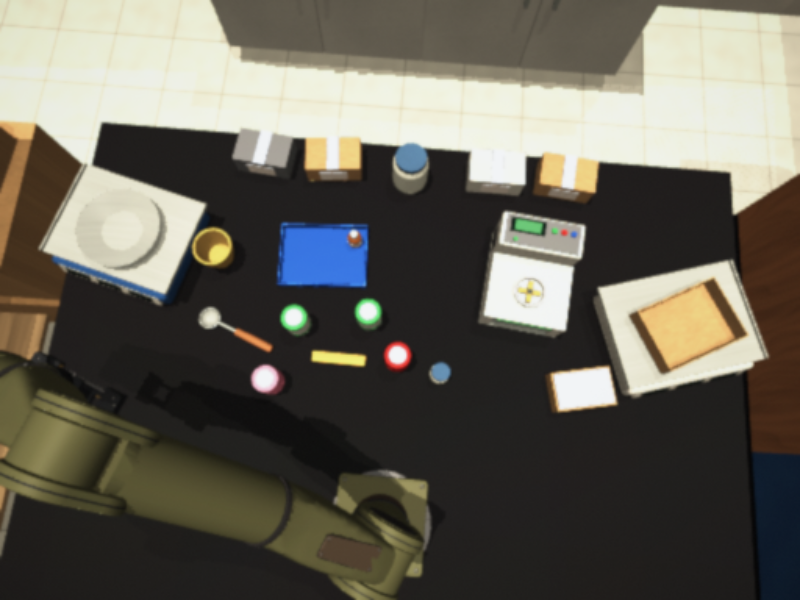

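The top view shows green lids at about (295,320) and (368,314), and the tray at (323,255). The seat with its cross is at (529,293), the red look-alike at (398,356) and the pink one at (267,380). Next I'll measure these.

```bash
cat > h.py <<'E'
import numpy as np,cv2
def ray(c,u,v,z):
    f=192/np.tan(np.radians(float(c['fov_y']))/2)
    d=np.array([(u-c['cx'])/f,(v-c['cy'])/f,1.]);R=c['R'];o=-R.T@c['t'];d=R.T@d
    return (o+d*(z-o[2])/d[2])
def blobs(m,a=25):
    n,l,s,ce=cv2.connectedComponentsWithStats(m.astype(np.uint8));return [(s[i,4],ce[i],l==i) for i in range(1,n) if s[i,4]>=a]
E
python3 - <<'E'
from h import *
for n in("top","scene"):
    z=np.load(f"pics/{n}0.npz");c=np.load(f"pics/{n}c.npz");p=z['p'];H=cv2.cvtColor(p,cv2.COLOR_RGB2HSV)
    h,s,v=[H[...,i].astype(int) for i in range(3)]
    g=(h>45)&(h<80)&(s>100)&(v>80)
    # tops: fill hull of green blob
    for a,ce,m in blobs(g,40):
        cs,_=cv2.findContours(m.astype(np.uint8),0,1);(x,y),(w,hh),_=cv2.fitEllipse(cs[0])
        print(n,"green",a,ce.round(1),(round(x,1),round(y,1)),round(w,1),round(hh,1),ray(c,x,y,.092).round(4))
    for nm,m,zz in(("blue",(h>105)&(h<125)&(s>150)&(v>100),.004),("brass",(h>18)&(h<30)&(s>100)&(v>130),.108),("red",((h<6)|(h>174))&(s>150)&(v>90),.092)):
        for a,ce,mm in blobs(m,30):
            r=cv2.minAreaRect(cv2.findContours(mm.astype(np.uint8),0,1)[0][0])
            print(n,nm,a,ce.round(1),ray(c,*ce,zz).round(4),[ray(c,*q,.022 if nm=='blue' else zz)[:2].round(3).tolist() for q in cv2.boxPoints(r)] if a>500 else '')
    if n=="top":
        crop=p[165:210,315:362];cv2.imwrite("pics/seatcrop.png",cv2.resize(crop[:,:,::-1],None,fx=12,fy=12,interpolation=cv2.INTER_CUBIC))
    else:
        u,w=304/1.5625,413/1.5625;print("seat scene",ray(c,u,w,.108).round(3))
        crop=p[130:210,225:290];cv2.imwrite("pics/tincrop.png",cv2.resize(crop[:,:,::-1],None,fx=7,fy=7,interpolation=cv2.INTER_CUBIC))
E
```

```text
top green 132 [337.9 144.5] (337.9, 144.5) 7.1 22.3 [ 0.7153 -0.2969  0.092 ]
top green 116 [234.9 199. ] (235.0, 198.9) 16.4 16.6 [0.4726 0.0705 0.092 ]
top green 123 [187.5 202.6] (187.5, 202.6) 16.2 17.2 [0.4442 0.2412 0.092 ]
top blue 2133 [205.7 163.6] [0.6246 0.2061 0.004 ] [[0.535, 0.306], [0.7, 0.324], [0.713, 0.095], [0.548, 0.083]]
top blue 133 [ 69.8 177.6] [0.5206 0.7343 0.004 ] 
top brass 77 [14.6 81.2] [0.863  0.9718 0.108 ] 
top brass 224 [201.6  98. ] [0.8543 0.2359 0.108 ] 
top brass 228 [223.5  98. ] [0.8615 0.1517 0.108 ] 
top brass 239 [353. 108.] [ 0.862  -0.3466  0.108 ] 
top brass 239 [375.  111.9] [ 0.8532 -0.4305  0.108 ] 
top brass 307 [136.5 158.4] [0.5902 0.447  0.108 ] 
top brass 46 [338.3 186.5] [ 0.5471 -0.2992  0.108 ] 
top brass 1542 [438.4 208.2] [ 0.4979 -0.6576  0.108 ] [[0.516, -0.557], [0.6, -0.707], [0.481, -0.757], [0.4, -0.61]]
top brass 261 [216.1 228.8] [0.3561 0.1258 0.108 ] 
top brass 140 [ 27.5 283.3] [0.1156 0.7457 0.108 ] 
top red 132 [253.8 227.6] [ 0.3739 -0.0065  0.092 ] 
scene green 71 [83.4  2. ] (83.2, 1.9) 4.5 17.3 [-1.1581  0.85
[... 629 characters left out ...]
8 ] 
scene brass 253 [342. 127.] [0.6124 0.4193 0.108 ] 
scene brass 200 [233.7 169.9] [0.43   0.0401 0.108 ] 
scene brass 264 [394.  212.4] [0.892  0.1155 0.108 ] 
scene brass 61 [198.8 264. ] [ 0.557  -0.2954  0.108 ] 
scene brass 63 [189.2 264.9] [ 0.5396 -0.3097  0.108 ] 
scene brass 68 [297.3 355.6] [ 0.8611 -0.3732  0.108 ] 
scene brass 147 [310.5 367.8] [ 0.8941 -0.3816  0.108 ] 
scene brass 33 [ 48.6 373. ] [ 0.4726 -0.6585  0.108 ] 
scene brass 47 [ 70.5 374.4] [ 0.5107 -0.6379  0.108 ] 
scene brass 36 [ 61.4 377.3] [ 0.5004 -0.6509  0.108 ] 
scene red 488 [210.6 188.4] [ 0.4092 -0.049   0.092 ] 
scene red 31 [222.6 293.3] [ 0.6452 -0.3239  0.092 ] 
seat scene [ 0.549 -0.302  0.108]
```

View pics/seatcrop.png

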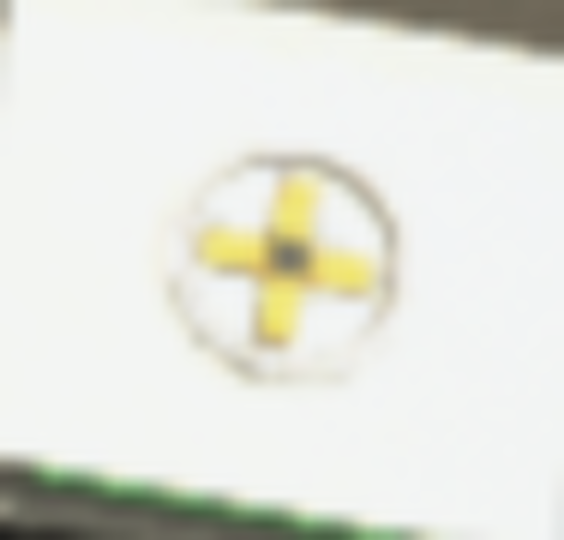

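View pics/tincrop.png

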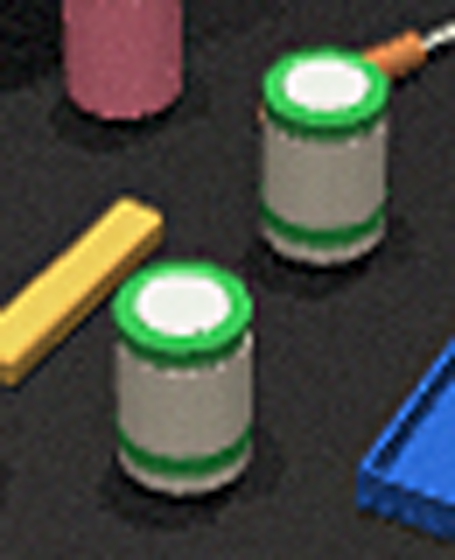

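Request:
{"name": "drive_tool", "arguments": {"targets": [[[1,-0.0272,-0.0201,0.0045,0],[1,-0.0272,-0.0201,0.0045,0],[1,-0.0272,-0.0201,0.0045,0],[1,-0.0272,-0.0201,0.0045,0],[1,-0.0272,-0.0201,0.0045,0]]]}}

```text
time: 0.52
tool_pos: [0.3172, 0.4379, 0.188]
orientation: [[-0.932, 0.362, -0.0], [0.362, 0.932, -0.001], [0.0, -0.001, -1.0]]
ft_force: [0.8, 0.8, 0.4]
width: 1.007
grip_force: 0.0
```

Request:
{"name": "drive_tool", "arguments": {"targets": [[[1,-0.0272,-0.0201,0.0045,0],[1,-0.0272,-0.0201,0.0045,0],[1,-0.0272,-0.0201,0.0045,0],[1,-0.0272,-0.0201,0.0045,0],[1,-0.0272,-0.0201,0.0045,0]]]}}

```text
time: 0.93
tool_pos: [0.4076, 0.2951, 0.1655]
orientation: [[-0.932, 0.362, -0.0], [0.362, 0.932, -0.0], [0.0, -0.0, -1.0]]
ft_force: [0.5, -0.3, -0.4]
width: 1.004
grip_force: 0.0
```

Request:
{"name": "drive_tool", "arguments": {"targets": [[[1,-0.0272,-0.0201,0.0,0],[1,-0.0272,-0.0201,0.0,0],[1,0,0,0,0],[1,0,0,0,0],[1,0,0,0,0]]]}}

```text
time: 1.35
tool_pos: [0.4429, 0.2401, 0.1658]
orientation: [[-0.932, 0.362, -0.001], [0.362, 0.932, 0.001], [0.001, 0.001, -1.0]]
ft_force: [0.1, 1.4, 0.3]
width: 1.004
grip_force: 0.0
```

```bash
python3 - <<'E'
from rig import *
import cv2,numpy as np
o=observe();c=camera_params("wrist");p,d=get_image("wrist");np.savez("pics/w1.npz",p=p,d=d,**c)
for k in('time','joint_pos','tool_pos','orientation','ft_force'):print(k,np.round(o[k],4).tolist())
print(c);cv2.imwrite("pics/w1.png",cv2.resize(p[:,:,::-1],(800,600)))
E
```

```text
time 1.35
joint_pos [-24.8628, 34.7623, -13.9484, 113.0206, 14.1963, 33.8312, 20.5033]
tool_pos [0.4429, 0.2401, 0.1658]
orientation [[-0.9321, 0.3622, -0.0005], [0.3622, 0.9321, 0.0008], [0.0008, 0.0005, -1.0]]
ft_force [0.0769, 1.3741, 0.298]
{'fov_y': 65.70646984690485, 'cx': 258.33891338390487, 'cy': 188.48022527384325, 'R': array([[ 0.36243915,  0.93200684,  0.00105307],
       [ 0.8873048 , -0.34540069,  0.30559541],
       [ 0.28518075, -0.10982535, -0.95216088]]), 't': array([-0.38382249, -0.33697639,  0.24860419])}
```

View pics/w1.png

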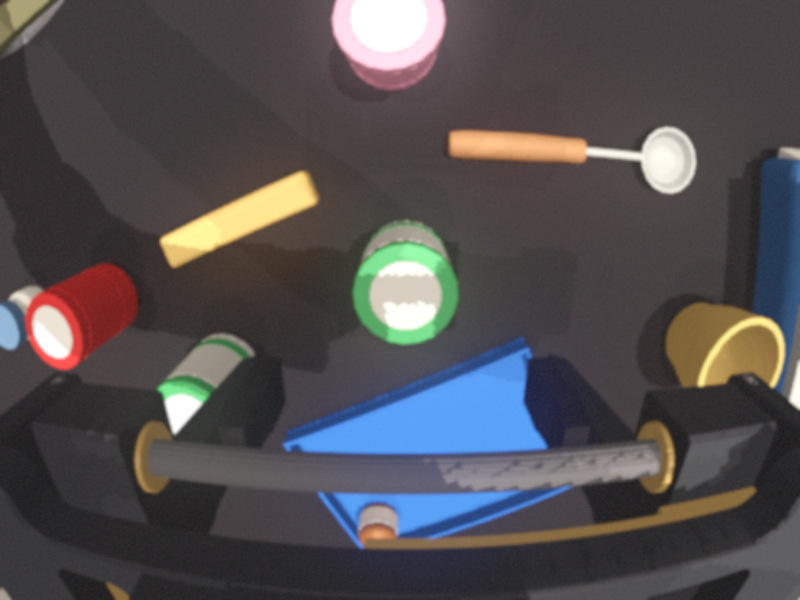

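The wrist view shows the target's green lid ring centred at about (406,295), clear of the spoon and bar. The fingers are at the bottom. I'll refine with the fisheye model.

```bash
cat >> h.py <<'E'
def fray(c,u,v,z):
    f=192/np.tan(np.radians(float(c['fov_y']))/2);x,y=u-c['cx'],v-c['cy'];r=np.hypot(x,y)+1e-9;t=r/f
    d=np.array([x/r*np.sin(t),y/r*np.sin(t),np.cos(t)]);R=c['R'];o=-R.T@c['t'];d=R.T@d
    return o+d*(z-o[2])/d[2]
def circ(P):
    A=np.c_[2*P,np.ones(len(P))];s=np.linalg.lstsq(A,(P**2).sum(1),rcond=None)[0];return s[:2],np.sqrt(s[2]+s[:2]@s[:2])
def lid(p,c,amin=150,z=.092):
    H=cv2.cvtColor(p,cv2.COLOR_RGB2HSV);h,s,v=[H[...,i].astype(int) for i in range(3)]
    for a,ce,m in blobs((h>45)&(h<80)&(s>100)&(v>60),amin):
        cs,hi=cv2.findContours(m.astype(np.uint8),cv2.RETR_CCOMP,cv2.CHAIN_APPROX_NONE)
        for k in cs:
            if len(k)>50:
                P=np.array([fray(c,*q[0],z)[:2] for q in k]);print(a,ce.round(0),'circle',*[np.round(e,4) for e in circ(P)])
E
python3 - <<'E'
from h import *
z=np.load("pics/w1.npz");lid(z['p'],z)
E
```

```text
1617 [259. 187.] circle [0.4417 0.2406] 0.0294
1617 [259. 187.] circle [0.4424 0.2404] 0.0219
338 [119. 248.] circle [0.4526 0.0791] 0.0148
```

Request:
{"name": "drive_tool", "arguments": {"targets": [[[1,0,0,0.0234,0],[1,0,0,0.0234,0],[1,0,0,0.0234,0],[1,0,0,0.0234,0],[1,0,0,0.0234,0]]]}}

```text
time: 1.82
tool_pos: [0.4424, 0.2417, 0.048]
orientation: [[-0.933, 0.359, 0.0], [0.359, 0.933, 0.002], [0.001, 0.001, -1.0]]
ft_force: [0.0, -0.7, 0.1]
width: 1.0
grip_force: 0.0
```

Request:
{"name": "drive_tool", "arguments": {"targets": [[[1,0,0,0,0],[-1,0,0,0,0],[-1,0,0,0,0],[-1,0,0,0,0],[-1,0,0,0,0]]]}}

```text
time: 2.23
tool_pos: [0.444, 0.2402, 0.0503]
orientation: [[-0.932, 0.362, 0.002], [0.362, 0.932, 0.002], [-0.001, 0.002, -1.0]]
ft_force: [0.4, 0.4, 0.3]
width: 0.718
grip_force: 0.0
```

Request:
{"name": "drive_tool", "arguments": {"targets": [[[-1,0,0,0,0],[-1,0,0,0,0],[-1,0,0,0,0],[-1,0,0,0,0],[-1,0,0,0,0]]]}}

```text
time: 2.65
tool_pos: [0.4441, 0.2403, 0.0501]
orientation: [[-0.932, 0.362, 0.002], [0.362, 0.932, 0.002], [-0.001, 0.002, -1.0]]
ft_force: [-0.3, 1.1, 6.6]
width: 0.676
grip_force: 30.0
```

Request:
{"name": "drive_tool", "arguments": {"targets": [[[-1,0,0,-0.008,0],[-1,0,0,-0.016,0],[-1,0,0,-0.016,0],[-1,0,0,-0.016,0],[-1,0,0,-0.008,0]]]}}

```text
time: 3.07
tool_pos: [0.4435, 0.2392, 0.1145]
orientation: [[-0.932, 0.363, 0.001], [0.363, 0.932, 0.0], [-0.001, 0.001, -1.0]]
ft_force: [0.1, -0.2, -4.3]
width: 0.673
grip_force: 30.0
```

Request:
{"name": "drive_tool", "arguments": {"targets": [[[-1,0,0,0,0],[-1,0,0,0,0],[-1,0,0,0,0],[-1,0,0,0,0],[-1,0,0,0,0]]]}}

```text
time: 3.48
tool_pos: [0.4427, 0.2391, 0.1121]
orientation: [[-0.932, 0.362, -0.002], [0.362, 0.932, -0.001], [0.001, -0.001, -1.0]]
ft_force: [-0.1, 0.3, -3.6]
width: 0.673
grip_force: 30.0
```

```bash
cat > wgh.py <<'E'
from rig import *
import cv2,numpy as np
F=[];T=[]
for i in range(12):
    get_image("top");o=observe();F.append(o['ft_force']);T.append(o['ft_torque'])
print(np.mean(F,0).round(2),np.std(F,0).round(2),np.mean(T,0).round(3))
for k in('time','joint_pos','tool_pos','orientation','width','grip_force'):print(k,np.round(o[k],4).tolist())
E
python3 wgh.py
```

```text
[-0.13 -0.07 -4.45] [0.53 0.47 0.54] [ 0.021 -0.003  0.002]
time 4.0833
joint_pos [-26.4967, 39.7969, -11.5038, 115.6165, 16.8412, 26.1315, 18.1674]
tool_pos [0.4433, 0.2395, 0.1129]
orientation [[-0.932, 0.3624, 0.0], [0.3624, 0.932, 0.0001], [-0.0, 0.0001, -1.0]]
width 0.6735
grip_force 29.9997
```

About 4.45 N for this one. I'll set it back and lift the other to compare.

Request:
{"name": "drive_tool", "arguments": {"targets": [[[-1,0,0,0.016,0],[-1,0,0,0.018,0],[-1,0,0,0.016,0],[-1,0,0,0.009,0],[-1,0,0,0.003,0]]]}}

```text
time: 4.5
tool_pos: [0.4425, 0.2391, 0.0499]
orientation: [[-0.932, 0.362, -0.002], [0.362, 0.932, -0.001], [0.001, -0.002, -1.0]]
ft_force: [-5.7, -1.6, 24.3]
width: 0.671
grip_force: 30.0
```

Request:
{"name": "drive_tool", "arguments": {"targets": [[[-1,0,0,0.001,0],[-1,0,0,0,0],[1,0,0,0,0],[1,0,0,0,0],[1,0,0,0,0]]]}}

```text
time: 4.92
tool_pos: [0.4441, 0.24, 0.0506]
orientation: [[-0.932, 0.362, 0.002], [0.362, 0.932, 0.001], [-0.001, 0.002, -1.0]]
ft_force: [-0.3, -0.0, 0.4]
width: 0.878
grip_force: 0.0
```

Request:
{"name": "drive_tool", "arguments": {"targets": [[[1,0,0,0,0],[1,0,0,-0.025,0],[1,0,0,-0.03,0],[1,0,0,-0.03,0],[1,0,0,-0.03,0]]]}}

```text
time: 5.33
tool_pos: [0.4431, 0.2393, 0.1664]
orientation: [[-0.932, 0.362, -0.0], [0.362, 0.932, -0.0], [0.0, -0.0, -1.0]]
ft_force: [0.5, 0.3, -0.1]
width: 1.004
grip_force: 0.0
```

Request:
{"name": "drive_tool", "arguments": {"targets": [[[1,-0.0178,-0.0298,0,0],[1,-0.0178,-0.0298,0,0],[1,-0.0178,-0.0298,0,0],[1,-0.0178,-0.0298,0,0],[1,-0.0178,-0.0298,0,0]]]}}

```text
time: 5.75
tool_pos: [0.4725, 0.0668, 0.1653]
orientation: [[-0.932, 0.362, 0.001], [0.362, 0.932, 0.0], [-0.001, 0.0, -1.0]]
ft_force: [1.1, 0.4, -0.2]
width: 1.004
grip_force: 0.0
```

Request:
{"name": "drive_tool", "arguments": {"targets": [[[1,0,0,0,0],[1,0,0,0,0],[1,0,0,0,0],[1,0,0,0,0],[1,0,0,0,0]]]}}

```text
time: 6.17
tool_pos: [0.4721, 0.0701, 0.165]
orientation: [[-0.933, 0.36, 0.0], [0.36, 0.933, 0.001], [0.0, 0.001, -1.0]]
ft_force: [-0.5, -0.3, -0.2]
width: 1.002
grip_force: 0.0
```

```bash
cat > look.py <<'E'
from rig import *
from h import *
import sys
o=observe();c=camera_params("wrist");p,d=get_image("wrist");np.savez(f"pics/{sys.argv[1]}.npz",p=p,d=d,**c)
for k in('time','joint_pos','tool_pos','orientation'):print(k,np.round(o[k],4).tolist())
lid(p,c)
E
python3 look.py w2
```

```text
time 6.1667
joint_pos [-3.3715, 33.4628, -16.4555, 117.2628, 17.2975, 31.5078, 36.8455]
tool_pos [0.4721, 0.0701, 0.165]
orientation [[-0.9331, 0.3596, 0.0002], [0.3596, 0.9331, 0.0009], [0.0001, 0.0009, -1.0]]
1397 [417.  96.] circle [0.4413 0.2389] 0.03
1397 [417.  96.] circle [0.4418 0.2404] 0.0223
1663 [258. 186.] circle [0.4708 0.0695] 0.0294
1663 [258. 186.] circle [0.4714 0.0693] 0.0218
```

Request:
{"name": "drive_tool", "arguments": {"targets": [[[1,0,0,0.0232,0],[1,0,0,0.0232,0],[1,0,0,0.0232,0],[1,0,0,0.0232,0],[1,0,0,0.0232,0]]]}}

```text
time: 6.63
tool_pos: [0.4724, 0.0696, 0.048]
orientation: [[-0.933, 0.36, 0.001], [0.36, 0.933, 0.001], [-0.0, 0.001, -1.0]]
ft_force: [0.2, 0.5, 0.0]
width: 0.999
grip_force: 0.0
```

Request:
{"name": "drive_tool", "arguments": {"targets": [[[1,0,0,0,0],[-1,0,0,0,0],[-1,0,0,0,0],[-1,0,0,0,0],[-1,0,0,0,0]]]}}

```text
time: 7.05
tool_pos: [0.4731, 0.0686, 0.0502]
orientation: [[-0.932, 0.362, 0.002], [0.362, 0.932, 0.001], [-0.002, 0.002, -1.0]]
ft_force: [0.4, -0.9, 0.3]
width: 0.723
grip_force: 0.0
```

Request:
{"name": "drive_tool", "arguments": {"targets": [[[-1,0,0,0,0],[-1,0,0,0,0],[-1,0,0,0,0],[-1,0,0,0,0],[-1,0,0,0,0]]]}}

```text
time: 7.47
tool_pos: [0.4732, 0.0687, 0.05]
orientation: [[-0.932, 0.362, 0.002], [0.362, 0.932, 0.001], [-0.002, 0.002, -1.0]]
ft_force: [-0.6, 0.9, 7.6]
width: 0.675
grip_force: 30.0
```

Request:
{"name": "drive_tool", "arguments": {"targets": [[[-1,0,0,-0.008,0],[-1,0,0,-0.016,0],[-1,0,0,-0.016,0],[-1,0,0,-0.016,0],[-1,0,0,-0.008,0]]]}}

```text
time: 7.88
tool_pos: [0.4725, 0.0681, 0.1147]
orientation: [[-0.932, 0.363, 0.002], [0.363, 0.932, 0.0], [-0.001, 0.001, -1.0]]
ft_force: [0.5, 0.7, -2.7]
width: 0.673
grip_force: 30.0
```

Request:
{"name": "drive_tool", "arguments": {"targets": [[[-1,0,0,0,0],[-1,0,0,0,0],[-1,0,0,0,0],[-1,0,0,0,0],[-1,0,0,0,0]]]}}

```text
time: 8.3
tool_pos: [0.4717, 0.0683, 0.1122]
orientation: [[-0.932, 0.362, -0.002], [0.362, 0.932, -0.0], [0.001, -0.001, -1.0]]
ft_force: [-0.7, -0.2, -2.9]
width: 0.673
grip_force: 30.0
```

```bash
python3 wgh.py
```

```text
[-0.14 -0.14 -2.46] [0.34 0.41 0.48] [0.005 0.003 0.   ]
time 8.9
joint_pos [-5.5424, 38.6681, -13.0997, 119.9427, 20.794, 23.4983, 33.7166]
tool_pos [0.4723, 0.0684, 0.1129]
orientation [[-0.9321, 0.3623, 0.0001], [0.3623, 0.9321, 0.0001], [-0.0, 0.0001, -1.0]]
width 0.6727
grip_force 30.0019
```

First canister is heavier (4.45 N against 2.46 N). I'm placing this lighter one in the tray, then going back over the heavier.

Request:
{"name": "drive_tool", "arguments": {"targets": [[[-1,-0.0102,0.0241,0,0],[-1,-0.0102,0.0241,0,0],[-1,-0.0102,0.0241,0,0],[-1,-0.0102,0.0241,0,0],[-1,-0.0102,0.0241,0,0]]]}}

```text
time: 9.32
tool_pos: [0.564, 0.163, 0.1129]
orientation: [[-0.932, 0.362, -0.0], [0.362, 0.932, -0.0], [0.0, -0.0, -1.0]]
ft_force: [-0.1, -0.2, -3.4]
width: 0.672
grip_force: 30.0
```

Request:
{"name": "drive_tool", "arguments": {"targets": [[[-1,-0.0102,0.0241,0,0],[-1,-0.0102,0.0241,0,0],[-1,-0.0102,0.0241,0,0],[-1,0,0,0,0],[-1,0,0,0,0]]]}}

```text
time: 9.73
tool_pos: [0.6182, 0.2199, 0.1124]
orientation: [[-0.933, 0.361, -0.0], [0.361, 0.933, 0.001], [0.001, 0.001, -1.0]]
ft_force: [-0.2, 0.1, -3.8]
width: 0.672
grip_force: 30.0
```

Request:
{"name": "drive_tool", "arguments": {"targets": [[[-1,0,0,0.015,0],[-1,0,0,0.015,0],[-1,0,0,0.012,0],[-1,0,0,0.006,0],[-1,0,0,0.003,0]]]}}

```text
time: 10.15
tool_pos: [0.617, 0.2173, 0.0606]
orientation: [[-0.932, 0.363, -0.003], [0.363, 0.932, -0.002], [0.002, -0.002, -1.0]]
ft_force: [1.0, 0.1, -2.1]
width: 0.675
grip_force: 30.0
```

Request:
{"name": "drive_tool", "arguments": {"targets": [[[-1,0,0,0.002,0],[-1,0,0,0.002,0],[-1,0,0,0.002,0],[-1,0,0,0.001,0],[-1,0,0,0.001,0]]]}}

```text
time: 10.57
tool_pos: [0.6184, 0.2186, 0.0542]
orientation: [[-0.932, 0.362, 0.001], [0.362, 0.932, 0.0], [-0.0, 0.001, -1.0]]
ft_force: [0.3, -0.6, -3.4]
width: 0.674
grip_force: 30.0
```

Request:
{"name": "drive_tool", "arguments": {"targets": [[[-1,0,0,0.001,0],[-1,0,0,0,0],[1,0,0,0,0],[1,0,0,0,0],[1,0,0,0,0]]]}}

```text
time: 10.98
tool_pos: [0.6184, 0.2187, 0.0531]
orientation: [[-0.932, 0.362, 0.001], [0.362, 0.932, 0.0], [-0.0, 0.001, -1.0]]
ft_force: [-0.6, -0.6, 0.8]
width: 0.875
grip_force: 0.0
```

Request:
{"name": "drive_tool", "arguments": {"targets": [[[1,0,0,0,0],[1,0,0,-0.02,0],[1,0,0,-0.03,0],[1,0,0,-0.031,0],[1,0,0,-0.031,0]]]}}

```text
time: 11.4
tool_pos: [0.6178, 0.2184, 0.1658]
orientation: [[-0.932, 0.362, -0.001], [0.362, 0.932, -0.0], [0.001, -0.0, -1.0]]
ft_force: [0.4, -0.9, -0.4]
width: 1.004
grip_force: 0.0
```

Request:
{"name": "drive_tool", "arguments": {"targets": [[[1,0.0344,-0.0086,0,0],[1,0.0344,-0.0086,0,0],[1,0.0344,-0.0086,0,0],[1,0.0344,-0.0086,0,0],[1,0.0344,-0.0086,0,0]]]}}

```text
time: 11.82
tool_pos: [0.4407, 0.2407, 0.1651]
orientation: [[-0.932, 0.363, 0.0], [0.363, 0.932, 0.001], [-0.0, 0.001, -1.0]]
ft_force: [-1.0, 1.6, -0.1]
width: 1.001
grip_force: 0.0
```

Request:
{"name": "drive_tool", "arguments": {"targets": [[[1,0,0,0,0],[1,0,0,0,0],[1,0,0,0,0],[1,0,0,0,0],[1,0,0,0,0]]]}}

```text
time: 12.23
tool_pos: [0.4438, 0.2406, 0.1648]
orientation: [[-0.931, 0.364, 0.001], [0.364, 0.931, 0.0], [-0.001, 0.001, -1.0]]
ft_force: [0.0, 0.2, -0.3]
width: 1.001
grip_force: 0.0
```

```bash
python3 look.py w3; python3 - <<'E'
from h import *
c=np.load("pics/topc.npz")
# cross arms from crop pixels /12 + offset
f=lambda x,y:ray(c,315+x/12-.5,165+y/12-.5,.108)[:2]
for n,q in dict(L=(205,247),R=(374,275),U=(299,178),D=(269,345)).items():print(n,f(*q).round(4))
a=f(374,275)-f(205,247);b=f(299,178)-f(269,345);print(np.degrees(np.arctan2(a[1],a[0])),np.degrees(np.arctan2(b[1],b[0])))
E
```

```text
time 12.2333
joint_pos [-24.4248, 34.9426, -14.7182, 112.9585, 15.1716, 33.8571, 19.3917]
tool_pos [0.4438, 0.2406, 0.1648]
orientation [[-0.9314, 0.3641, 0.0011], [0.3641, 0.9314, 0.0005], [-0.0009, 0.0008, -1.0]]
1678 [257. 185.] circle [0.4413 0.2399] 0.0294
1678 [257. 185.] circle [0.4419 0.2397] 0.0219
565 [296. 326.] circle [0.6194 0.2186] 0.0269
L [ 0.5504 -0.2748]
R [ 0.546  -0.3259]
U [ 0.5745 -0.3025]
D [ 0.5216 -0.295 ]
-94.86663927274324 -8.106599359654144
```

Request:
{"name": "drive_tool", "arguments": {"targets": [[[1,0.0015,0,0.023,0],[1,0,0,0.023,0],[1,0,0,0.023,0],[1,0,0,0.023,0],[1,0,0,0.023,0]]]}}

```text
time: 12.7
tool_pos: [0.4418, 0.2412, 0.0487]
orientation: [[-0.932, 0.363, 0.001], [0.363, 0.932, 0.001], [-0.001, 0.001, -1.0]]
ft_force: [-0.5, -0.1, -0.5]
width: 1.0
grip_force: 0.0
```

Request:
{"name": "drive_tool", "arguments": {"targets": [[[1,0,0,0,0],[-1,0,0,0,0],[-1,0,0,0,0],[-1,0,0,0,0],[-1,0,0,0,0]]]}}

```text
time: 13.12
tool_pos: [0.4418, 0.2417, 0.0512]
orientation: [[-0.932, 0.363, 0.002], [0.363, 0.932, 0.002], [-0.001, 0.002, -1.0]]
ft_force: [-0.5, -0.6, 0.3]
width: 0.72
grip_force: 0.0
```

Request:
{"name": "drive_tool", "arguments": {"targets": [[[-1,0,0,0,0],[-1,0,0,0,0],[-1,0,0,0,0],[-1,0,0,0,0],[-1,0,0,0,0]]]}}

```text
time: 13.53
tool_pos: [0.4416, 0.2412, 0.051]
orientation: [[-0.932, 0.363, 0.002], [0.363, 0.932, 0.0], [-0.001, 0.001, -1.0]]
ft_force: [-0.4, -1.7, 7.5]
width: 0.674
grip_force: 30.0
```

Request:
{"name": "drive_tool", "arguments": {"targets": [[[-1,0,0,-0.01,0],[-1,0,0,-0.03,0],[-1,0,0,-0.04,0],[-1,0,0,-0.04,0],[-1,0,0,-0.03,0]]]}}

```text
time: 13.95
tool_pos: [0.4406, 0.2413, 0.203]
orientation: [[-0.932, 0.362, 0.001], [0.362, 0.932, 0.001], [-0.001, 0.001, -1.0]]
ft_force: [1.0, 0.4, -4.8]
width: 0.671
grip_force: 30.0
```

Request:
{"name": "drive_tool", "arguments": {"targets": [[[-1,-0.0183,-0.0284,0,0],[-1,-0.0183,-0.0284,0,0],[-1,-0.0183,-0.0284,0,0],[-1,-0.0183,-0.0284,0,0],[-1,-0.0183,-0.0284,0,0]]]}}

```text
time: 14.37
tool_pos: [0.4739, 0.074, 0.2003]
orientation: [[-0.932, 0.362, -0.001], [0.362, 0.932, -0.0], [0.001, -0.001, -1.0]]
ft_force: [0.5, -0.4, -4.4]
width: 0.674
grip_force: 30.0
```

Request:
{"name": "drive_tool", "arguments": {"targets": [[[-1,-0.0183,-0.0284,0,0],[-1,-0.0183,-0.0284,0,0],[-1,-0.0183,-0.0284,0,0],[-1,-0.0183,-0.0284,0,0],[-1,-0.0183,-0.0284,0,0]]]}}

```text
time: 14.78
tool_pos: [0.5076, -0.0914, 0.2001]
orientation: [[-0.932, 0.362, -0.001], [0.362, 0.932, 0.0], [0.001, -0.0, -1.0]]
ft_force: [0.9, 0.6, -4.4]
width: 0.675
grip_force: 30.0
```

Request:
{"name": "drive_tool", "arguments": {"targets": [[[-1,-0.0183,-0.0284,0,0],[-1,-0.0183,-0.0284,0,0],[-1,-0.0183,-0.0284,0,0],[-1,0,0,0,0],[-1,0,0,0,0]]]}}

```text
time: 15.2
tool_pos: [0.5276, -0.192, 0.1996]
orientation: [[-0.93, 0.367, -0.002], [0.367, 0.93, -0.001], [0.001, -0.001, -1.0]]
ft_force: [0.3, 1.7, -3.8]
width: 0.673
grip_force: 30.0
```

Request:
{"name": "drive_tool", "arguments": {"targets": [[[-1,0,0,0,0],[-1,0,0,0,0],[-1,0,0,0,0],[-1,0,0,0,0],[-1,0,0,0,0]]]}}

```text
time: 15.62
tool_pos: [0.5288, -0.1881, 0.2]
orientation: [[-0.933, 0.361, -0.0], [0.361, 0.933, 0.0], [0.0, 0.0, -1.0]]
ft_force: [0.3, -0.1, -4.9]
width: 0.671
grip_force: 30.0
```

```bash
python3 look.py w4; python3 - <<'E'
import numpy as np,cv2
cv2.imwrite("pics/w4.png",cv2.resize(np.load("pics/w4.npz")['p'][:,:,::-1],(800,600)))
E
```

```text
time 15.6167
joint_pos [26.9191, 36.21, -20.0591, 101.3043, 16.5169, 45.3923, 67.5819]
tool_pos [0.5288, -0.1881, 0.2]
orientation [[-0.9326, 0.3609, -0.0001], [0.3609, 0.9326, 0.0002], [0.0002, 0.0002, -1.0]]
4004 [259. 239.] circle [ 0.6095 -0.2194] 0.0547
```

View pics/w4.png

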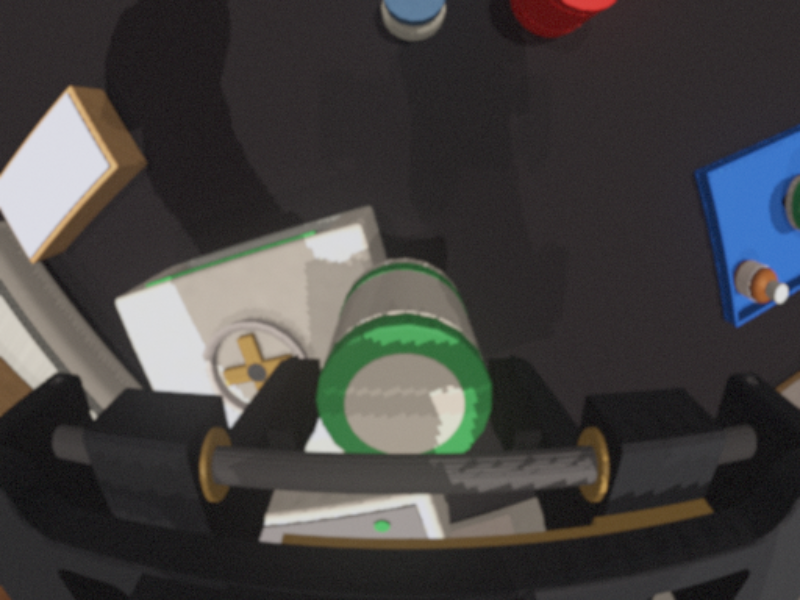

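The wrist view shows the drive cross, its dark hub at about (257,371) and the collar around it at (258,362). The held lid is centred near (405,397). I'll cast rays for the hub and the lid.

```bash
python3 - <<'E'
from h import *
z=np.load("pics/w4.npz");p=z['p']
q=lambda x,y,h=.108:fray(z,x/1.5625-.2,y/1.5625-.2,h)[:2]
print("hub",q(257,371).round(4),"arms",q(245,340).round(4),q(229,377).round(4))
for v in(q(245,340)-q(257,371),q(257,371)-q(229,377)):print(np.degrees(np.arctan2(v[1],v[0])))
# collar outer top rim points, z=.114
H=cv2.cvtColor(p,cv2.COLOR_RGB2HSV);h,s,v=[H[...,i].astype(int) for i in range(3)]
m=(h>45)&(h<80)&(s>100)&(v>60)
# lid white disc inside green ring -> inner contour
for zz in(.241,):
    lid_=[ (a,m2) for a,ce,m2 in blobs(m,1000)]
    cs,_=cv2.findContours(lid_[0][1].astype(np.uint8),cv2.RETR_CCOMP,cv2.CHAIN_APPROX_NONE)
    for k in cs:
        if len(k)>60:
            k=k[k[:,0,1]<270*1.0] ;P=np.array([fray(z,*e[0],zz)[:2] for e in k]);print(len(k),circ(P))
# dark hub centroid
g=cv2.cvtColor(p,cv2.COLOR_RGB2GRAY).astype(int);sub=np.zeros(g.shape,bool);sub[228:248,155:174]=1
for a,ce,_ in blobs(sub&(s<70)&(g<120),8):print("dark",a,ce.round(1),fray(z,*ce,.108).round(4))
E
```

```text
hub [ 0.5473 -0.3007] arms [ 0.5244 -0.2978] [ 0.5447 -0.3225]
172.66056017781534
83.28612550881785
310 (array([ 0.52471051, -0.18712877]), np.float64(0.024466095509354614))
dark 90 [164.1 238.3] [ 0.5483 -0.3015  0.108 ]
dark 20 [171.7 245. ] [ 0.5581 -0.2973  0.108 ]
```

Request:
{"name": "drive_tool", "arguments": {"targets": [[[-1,-0.0117,-0.0196,0,0],[-1,-0.0117,-0.0196,0,0],[-1,-0.0117,-0.0196,0,0],[-1,-0.0117,-0.0196,0,0],[-1,-0.0117,-0.0196,0,0]]]}}

```text
time: 16.08
tool_pos: [0.5478, -0.3024, 0.1998]
orientation: [[-0.932, 0.362, -0.0], [0.362, 0.932, 0.0], [0.0, -0.0, -1.0]]
ft_force: [-0.5, -0.5, -4.4]
width: 0.671
grip_force: 30.0
```

Request:
{"name": "drive_tool", "arguments": {"targets": [[[-1,0,0,0.006,0],[-1,0,0,0.006,0],[-1,0,0,0.006,0],[-1,0,0,0.004,0],[-1,0,0,0.002,0]]]}}

```text
time: 16.5
tool_pos: [0.5475, -0.2998, 0.1749]
orientation: [[-0.933, 0.36, -0.002], [0.36, 0.933, 0.002], [0.002, 0.001, -1.0]]
ft_force: [0.7, 0.0, -4.9]
width: 0.673
grip_force: 30.0
```

Request:
{"name": "drive_tool", "arguments": {"targets": [[[-1,0,0,0,0],[-1,0,0,0,0],[-1,0,0,0,0],[-1,0,0,0,0],[-1,0,0,0,0]]]}}

```text
time: 16.92
tool_pos: [0.548, -0.3016, 0.1762]
orientation: [[-0.932, 0.362, 0.0], [0.362, 0.932, -0.0], [-0.001, -0.0, -1.0]]
ft_force: [0.5, 0.4, -4.6]
width: 0.674
grip_force: 30.0
```

```bash
python3 wgh.py
```

```text
[-0.    0.11 -4.5 ] [0.63 0.37 0.36] [0.001 0.03  0.002]
time 17.5167
joint_pos [35.5108, 42.601, -19.8652, 91.4113, 17.7049, 49.1146, 77.5718]
tool_pos [0.5478, -0.3016, 0.1759]
orientation [[-0.9321, 0.3623, 0.0], [0.3623, 0.9321, 0.0001], [0.0, 0.0001, -1.0]]
width 0.675
grip_force 29.9972
```

Request:
{"name": "drive_tool", "arguments": {"targets": [[[-1,0.0004,0.0009,0.0012,0],[-1,0,0,0.0012,0],[-1,0,0,0.0012,0],[-1,0,0,0.0012,0],[-1,0,0,0.0012,0]]]}}

```text
time: 17.93
tool_pos: [0.5478, -0.3006, 0.1697]
orientation: [[-0.932, 0.362, -0.0], [0.362, 0.932, 0.0], [0.0, 0.0, -1.0]]
ft_force: [-0.1, -0.6, -4.7]
width: 0.671
grip_force: 30.0
```

Request:
{"name": "drive_tool", "arguments": {"targets": [[[-1,0,0,0.0012,0],[-1,0,0,0.0012,0],[-1,0,0,0.0012,0],[-1,0,0,0.0012,0],[-1,0,0,0.0012,0]]]}}

```text
time: 18.35
tool_pos: [0.5479, -0.3006, 0.1638]
orientation: [[-0.932, 0.362, 0.0], [0.362, 0.932, 0.0], [-0.0, 0.0, -1.0]]
ft_force: [0.7, 0.1, -5.0]
width: 0.678
grip_force: 30.0
```

Request:
{"name": "drive_tool", "arguments": {"targets": [[[-1,0,0,0.0007,0],[-1,0,0,0.0007,0],[-1,0,0,0.0006,0],[-1,0,0,0.0006,0],[-1,0,0,0.0006,0]]]}}

```text
time: 18.77
tool_pos: [0.5478, -0.3006, 0.1607]
orientation: [[-0.932, 0.362, 0.0], [0.362, 0.932, 0.0], [-0.0, 0.0, -1.0]]
ft_force: [-0.7, -0.6, -4.9]
width: 0.673
grip_force: 30.0
```

Request:
{"name": "drive_tool", "arguments": {"targets": [[[-1,0,0,0.0004,0],[-1,0,0,0.0004,0],[-1,0,0,0.0004,0],[-1,0,0,0.0004,0],[-1,0,0,0,0]]]}}

```text
time: 19.18
tool_pos: [0.5479, -0.3006, 0.1595]
orientation: [[-0.932, 0.362, 0.0], [0.362, 0.932, -0.0], [-0.0, -0.0, -1.0]]
ft_force: [-1.3, -0.1, -1.2]
width: 0.672
grip_force: 30.0
```

Request:
{"name": "drive_tool", "arguments": {"targets": [[[-1,0,0,0.0003,0],[-1,0,0,0.0003,0],[-1,0,0,0,0],[-1,0,0,0,0],[-1,0,0,0,0]]]}}

```text
time: 19.6
tool_pos: [0.5481, -0.3007, 0.1592]
orientation: [[-0.932, 0.362, 0.001], [0.362, 0.932, -0.0], [-0.001, -0.0, -1.0]]
ft_force: [-2.3, 1.5, 5.7]
width: 0.677
grip_force: 30.0
```

Request:
{"name": "drive_tool", "arguments": {"targets": [[[-1,0,0,0,-0.04],[-1,0,0,0,-0.04],[-1,0,0,0,-0.04],[-1,0,0,0,-0.04],[-1,0,0,0,-0.04]]]}}

```text
time: 20.02
tool_pos: [0.5493, -0.3013, 0.1592]
orientation: [[-0.986, 0.168, 0.003], [0.168, 0.986, -0.001], [-0.003, -0.001, -1.0]]
ft_force: [0.1, -1.3, 1.9]
width: 0.672
grip_force: 30.0
```

Request:
{"name": "drive_tool", "arguments": {"targets": [[[-1,0,0,0,-0.04],[-1,0,0,0,-0.04],[-1,0,0,0,-0.04],[-1,0,0,0,-0.04],[-1,0,0,0,-0.04]]]}}

```text
time: 20.43
tool_pos: [0.5498, -0.3008, 0.1592]
orientation: [[-1.0, -0.031, 0.004], [-0.031, 1.0, -0.0], [-0.004, -0.001, -1.0]]
ft_force: [1.5, -1.0, 2.2]
width: 0.671
grip_force: 30.0
```

Request:
{"name": "drive_tool", "arguments": {"targets": [[[-1,0,0,0,-0.04],[-1,0,0,0,-0.04],[-1,0,0,0,-0.04],[-1,0,0,0,-0.04],[-1,0,0,0,-0.04]]]}}

```text
time: 20.85
tool_pos: [0.5497, -0.3007, 0.1591]
orientation: [[-0.973, -0.229, 0.004], [-0.229, 0.973, -0.0], [-0.004, -0.001, -1.0]]
ft_force: [0.0, -0.1, 2.1]
width: 0.673
grip_force: 30.0
```

Request:
{"name": "drive_tool", "arguments": {"targets": [[[-1,0,0,0.0001,-0.04],[-1,0,0,0,-0.04],[-1,0,0,0,-0.04],[-1,0,0,0,-0.04],[-1,0,0,0,-0.04]]]}}

```text
time: 21.27
tool_pos: [0.5495, -0.3006, 0.1591]
orientation: [[-0.909, -0.418, 0.004], [-0.418, 0.909, -0.0], [-0.003, -0.002, -1.0]]
ft_force: [1.4, 0.5, 1.4]
width: 0.672
grip_force: 30.0
```

Request:
{"name": "drive_tool", "arguments": {"targets": [[[-1,0,0,0.0001,-0.04],[-1,0,0,0,-0.04],[-1,0,0,0,-0.04],[-1,0,0,0,-0.04],[-1,0,0,0,-0.04]]]}}

```text
time: 21.68
tool_pos: [0.5475, -0.3008, 0.1574]
orientation: [[-0.807, -0.59, -0.001], [-0.59, 0.807, 0.0], [0.0, 0.001, -1.0]]
ft_force: [-0.4, 0.2, -5.1]
width: 0.679
grip_force: 30.0
```

It has dropped in: force is back to the bare weight. Lowering gently.

Request:
{"name": "drive_tool", "arguments": {"targets": [[[-1,0,0,0.0005,-0.02],[-1,0,0,0.0008,-0.02],[-1,0,0,0.0008,0],[-1,0,0,0.0008,0],[-1,0,0,0,0]]]}}

```text
time: 22.1
tool_pos: [0.5478, -0.3007, 0.155]
orientation: [[-0.785, -0.62, -0.0], [-0.62, 0.785, 0.0], [0.0, 0.0, -1.0]]
ft_force: [0.4, -1.0, -4.6]
width: 0.671
grip_force: 30.0
```

Request:
{"name": "drive_tool", "arguments": {"targets": [[[-1,0,0,0.0007,0],[-1,0,0,0.0007,0],[-1,0,0,0.0006,0],[-1,0,0,0.0005,0],[-1,0,0,0,0]]]}}

```text
time: 22.52
tool_pos: [0.5479, -0.3007, 0.1529]
orientation: [[-0.784, -0.62, 0.0], [-0.62, 0.784, -0.0], [-0.0, -0.0, -1.0]]
ft_force: [0.8, -0.3, -4.0]
width: 0.67
grip_force: 30.0
```

Request:
{"name": "drive_tool", "arguments": {"targets": [[[-1,0,0,0.0003,0],[-1,0,0,0.0003,0],[-1,0,0,0.0003,0],[-1,0,0,0.0002,0],[-1,0,0,0,0]]]}}

```text
time: 22.93
tool_pos: [0.5479, -0.3007, 0.1518]
orientation: [[-0.784, -0.62, 0.0], [-0.62, 0.784, -0.0], [-0.0, -0.0, -1.0]]
ft_force: [0.6, -0.9, -4.0]
width: 0.672
grip_force: 30.0
```

Request:
{"name": "drive_tool", "arguments": {"targets": [[[-1,0,0,0.0002,0],[-1,0,0,0.0002,0],[-1,0,0,0.0001,0],[-1,0,0,0,0],[-1,0,0,0,0]]]}}

```text
time: 23.35
tool_pos: [0.5479, -0.3007, 0.1515]
orientation: [[-0.784, -0.62, 0.0], [-0.62, 0.784, -0.0], [-0.0, -0.0, -1.0]]
ft_force: [-0.9, -0.8, -1.7]
width: 0.671
grip_force: 30.0
```

Seated on the floor of the seat. I'll release, rise straight up and check.

Request:
{"name": "drive_tool", "arguments": {"targets": [[[1,0,0,0,0],[1,0,0,0,0],[1,0,0,0,0],[1,0,0,0,0],[1,0,0,0,0]]]}}

```text
time: 23.77
tool_pos: [0.548, -0.3004, 0.1514]
orientation: [[-0.784, -0.621, 0.0], [-0.621, 0.784, 0.0], [-0.0, 0.0, -1.0]]
ft_force: [-0.6, -0.5, -0.4]
width: 0.993
grip_force: 0.0
```

Request:
{"name": "drive_tool", "arguments": {"targets": [[[1,0,0,0,0],[1,0,0,0,0],[1,0,0,-0.01,0],[1,0,0,-0.02,0],[1,0,0,-0.03,0]]]}}

```text
time: 24.18
tool_pos: [0.5461, -0.3001, 0.2103]
orientation: [[-0.784, -0.621, -0.005], [-0.621, 0.784, 0.002], [0.002, 0.004, -1.0]]
ft_force: [-0.2, -0.4, 0.5]
width: 1.001
grip_force: 0.0
```

Request:
{"name": "drive_tool", "arguments": {"targets": [[[1,0,0,-0.03,0],[1,0,0,-0.03,0],[1,0.03,0,0,0],[1,0.03,0,0,0],[1,0.03,0,0,0]]]}}

```text
time: 24.6
tool_pos: [0.477, -0.3567, 0.2728]
orientation: [[-0.783, -0.622, 0.002], [-0.622, 0.783, -0.001], [-0.001, -0.002, -1.0]]
ft_force: [0.6, -0.4, 0.3]
width: 0.998
grip_force: 0.0
```

Request:
{"name": "drive_tool", "arguments": {"targets": [[[1,0.03,0,0,0],[1,0,0,0,0],[1,0,0,0,0],[1,0,0,0,0],[1,0,0,0,0]]]}}

```text
time: 25.02
tool_pos: [0.4552, -0.3736, 0.2719]
orientation: [[-0.783, -0.622, 0.002], [-0.622, 0.783, 0.001], [-0.002, -0.001, -1.0]]
ft_force: [-0.6, 0.2, -0.1]
width: 0.999
grip_force: 0.0
```

```bash
python3 - <<'E'
from rig import *
from h import *
c=camera_params("wrist");p,d=get_image("wrist");lid(p,c,300,.192)
p,d=get_image("scene");c=camera_params("scene");H=cv2.cvtColor(p,cv2.COLOR_RGB2HSV);h,s,v=[H[...,i].astype(int) for i in range(3)]
f=192/np.tan(np.radians(c['fov_y'])/2)
for a,ce,m in blobs((h>45)&(h<80)&(s>100)&(v>80),60):
    vs=np.argwhere(m);dd=d[m];ok=dd>0
    X=np.c_[(vs[ok,1]-c['cx'])/f*dd[ok],(vs[ok,0]-c['cy'])/f*dd[ok],dd[ok]]-c['t'];X=X@c['R'];print(ce.round(0),X.mean(0).round(3),'ztop',np.percentile(X[:,2],95).round(4))
cv2.imwrite("pics/end.png",cv2.resize(p[:,:,::-1],(800,600)))
E
```

```text
528 [257. 278.] circle [ 0.5426 -0.3049] 0.023
[83.  2.] [-0.757  0.558  0.246] ztop 0.2549
[196.  14.] [-0.542  1.105  0.062] ztop 0.1384
[317. 163.] [0.614 0.227 0.085] ztop 0.0994
[190. 242.] [ 0.546 -0.302  0.185] ztop 0.1945
[247. 268.] [ 0.686 -0.281  0.164] ztop 0.1663
```

View pics/end.png

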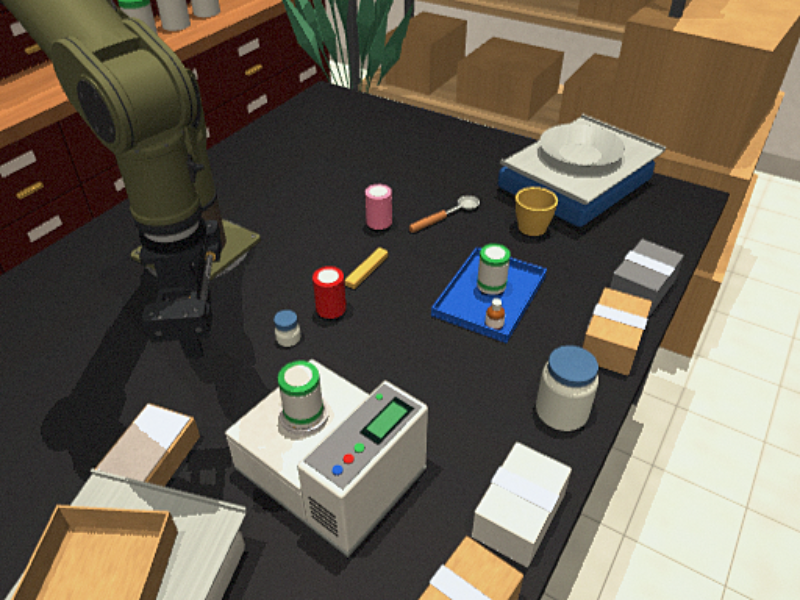

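The picture shows one canister upright in the collar at (300,395) and the other upright in the tray at (493,270). Nothing else has moved, and the lid heights match fully seated.

```bash
python3 -c "
from rig import *
print(hand_in())"
```

```text
the job is handed in; nothing more can be done
None
```

The heavier canister (about 4.5 N, against 2.5 N) is fully seated over the drive cross, the lighter one stands upright in the blue tray, and the job is handed in; no verdict was returned.

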